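# Set the glaze-tile viewing angle and switch on the inspection lamp

### The job

Turn the round viewing stage that holds the upright test tile until its scale reads 60 degrees at the index line, and let go of it. Then flip the inspection lamp's toggle lever over its centre until it snaps fully to the other side, leaving the stage at 60. Leave the mug, jar, brush, spatula, sponge and spare tile where they are.

Things in the scene. Friction and masses are not known exactly. Their poses are not given: they have to be found in the camera images.
- stage: Fixed dark steel base of the rotary stage, round, 190 mm across, bolted down; place and yaw vary. Origin: on the table, on the disc's vertical turning axis. Its own +x points from the axis to the index.
- index (a point): Index: where the white index line, on a tongue of the base (36 wide, top 44 high), meets the disc's rim, 85 mm from the turning axis. The line is radial, along the base's +x; the tongue ends 135 mm from the axis.
- dial (a joint): Angle of the aluminium disc (168 mm across, top 45 above the table) = its scale's reading at the index line, rad (60 degrees = 1.047). It grows as the disc turns counterclockwise seen from above; range 0 to 3.14, starts at 100 to 145 degrees. Friction of about 0.06 N m keeps it where it is left.
- zero_mark (a point): Zero of the scale, on the disc's rim, 80 mm from the axis: a long black line with a round black dot at its inner end. From it the lines count up clockwise seen from above, over half the disc only: a short line every 10 degrees, a longer, thicker one every 30, up to 180. So 60 is the second long line after the zero line.
- tile_top (a point): On the turning axis, middle of the top edge of the upright test tile, 145 mm above the table; turns with the disc. x: along the tile to the scale's zero (at reading q, q counterclockwise from the base's +x); y: square to its faces. Tile 90 wide (x), 10 thick (y), clamped firmly to the disc, free from 69 to 145 mm above the table; it may be gripped across its thickness to turn the disc.
- tile_clamp (a point): Steel clamp that holds the tile's foot, part of the disc: 76 x 24 mm, from 45 to 69 mm above the table, two screw heads on its +y side reaching 24 mm from the tile's middle plane. The point is its middle, on the axis, 57 mm above the table; axes as tile_top.
- switchbox: Fixed grey switch box, 130 (x) x 85 (y) x 36 mm high, a cylindrical boss on top to 50 high; place and yaw vary. Origin: centre of its underside. Its own +x points away from the robot, within 30 degrees. The lever pivots about an axis parallel to the box's y, 38 mm above the table, over the box's centre.
- toggle (a joint): Angle of the toggle lever, rad: 0 = off, leaning 0.5 rad from upright to the box's -x side (towards the robot); 1.0 = on, leaning 0.5 rad to the box's +x side. Its heavy steel head holds it over at either end (about 1 N at the tip to start it); past upright (0.5) it snaps over by itself.
- toggle_tip (a point): Centre of the rounded end of the lever, 70 mm from its pivot (about 99 above the table when off); the head is steel, round, 24 thick and about 50 long, reaching 12 beyond this point; the stem below is black, 12 thick.
- brush: Loose brush with wooden handle, 190 long, lying between the stage and the switch (mm). Origin: on its underside, within its length. To be left alone.
- sponge: Loose yellow block sponge, 120 x 75 x 45 high (mm). Origin: on its underside, at its middle. To be left alone.
- glazejar: Loose closed white jar, 66 across, 95 high (mm). Origin: on its underside, at its middle. To be left alone.
- mug: Loose blue mug, 80 across, 90 high (mm). Origin: on its underside, at its middle. To be left alone.
- sparetile: Loose spare tile lying flat, 90 x 55 x 10 (mm). Origin: on its underside, at its middle. To be left alone.
- spatula: Loose spatula, 180 long, lying flat (mm). Origin: on its underside, within its length. To be left alone.
There are look-alikes about, which are no part of the job. Leave any blue look-alike of the stage alone.

How it is judged:
By the outcome, as a careful person would: the job done as asked, in the order asked, and still so for the second after the job is handed in, with the robot touching nothing.
It also fails if it takes over 51 s, if anything falls off the work surface, if the arm or the gripper's body presses on something with over 40 N, if the wrist force passes 120 N, or if a joint passes its speed limit or range.

### The arm

A 6-joint arm with a two-finger parallel gripper is mounted at the origin on the work surface. World frame = base frame: x ahead of the robot, y to its left, z up, the work surface at z = 0. Lengths are in mm, angles in rad, forces in N, time in s.
With the tool pointing down it reaches from about 275 to 1000 mm from the base axis. Payload 8.4 kg.
Tool frame: the origin (TCP) lies where the fingers leave the gripper's body, on its centre line; the fingertips stand 73 mm ahead of it and the grasp point (between the pads) lies 54 mm ahead of it (grip_point_offset is the distance from the TCP to the grasp point, in mm); z points along the fingers, y is the direction in which the jaws open and shut (so a half turn about z gives the same grasp; the last joint's range is limited). The gripper opens to 85 mm and grips with 20 to 120 N. Pads are 22 mm wide; open, the fingers measure 114 mm over their backs; the gripper's body (76 mm by 85 mm) begins 54 mm behind the grasp point. The pads swing forward as they close: fully open they stand 13 mm farther back than shut.
Start: joints at [-1.189, 0.353, 1.633, -0, 1.155, -0.002], TCP at [234.028, -579.534, 303.881] pointing down, gripper open.
Joint ranges: [-2.63, 2.63], [-0.92, 2.1], [0.06, 2.66], [-1.3, 4.44], [0, 2.69], [-3.02, 3.02]. Speed limits (rad/s): [2.22, 2.22, 2.79, 3.14, 3.14, 3.14].

### API

Orientations are given as [roll, pitch, yaw] about the fixed x, y, z axes, in that order (R = Rz(yaw) Ry(pitch) Rx(roll)).
In Python, from rig import sense, grab_frame, sign_off, grip_point_offset gives the robot as it stands. The module is installed in compiled form; this text tells all that it offers.
- The arm moves only by the tool drive_tool, never from a script. Its argument "targets" is one flat list of numbers, 7 for each row, row after row: the shift along the tool's x, y, z in m, then the turn, a rotation vector about the tool's x, y, z in rad, then the opening, from 0 (shut) to 1 (fully open). In form: [tx, ty, tz, wx, wy, wz, grip, tx, ty, tz, wx, wy, wz, grip, ...]. A call has 1 to 12 rows; each row is the pose to reach, as a shift and turn from the pose commanded when the call began, along the tool's axes at that moment; what a row does not reach only later rows make up. A row lasts 1/12 s, in which the tool goes at most 41.7 mm and 7.16 degrees, less where a joint would pass 70% of its speed; a pose out of reach is approached as far as the arm can. A call with a gripper value outside its range is refused whole. The fingers move at their own pace and stop on an object; "force" is the grip in N (left out, the last holds). Time passes only in rows, so rows that repeat a pose let the fingers close. It gives the time, the measured TCP pose, the force and the opening at its end, in the units of the state.
- sense(): the state, without advancing time (a new reading comes with each control period).
- grab_frame(name): name is "side" or "top"; returns a dict with "color" (420x560x3 uint8, blue, green, red), "vertical_fov" (degrees; the focal length in pixels is half the picture's height over the tangent of half this angle, whatever the lens; pixels are square), "cx", "cy" (the principal point, pixels), "world_from_camera" (4x4, takes a point from camera to world coordinates). Camera axes: x right, y down, z forward; pixel columns grow to the right and rows downward; lengths in mm; the calibration is good to about 2 mm. A picture is of the moment at which its call begins. There is no depth.
- sign_off(): hands the job in, once; it reports no verdict.
The state is a dict: "clock": time; "qpos": joint angles; "qvel": joint speeds; "joint_efforts": joint torques, N m; "eef_pos": TCP position; "tcp_rot": TCP orientation; "contact_force": force on the tool from outside, world axes, zero at the start; "wrist_torque": the same for the moment, N m; "opening": opening from 0.0 (shut) to 1.0 (fully open).
Only numpy, scipy, OpenCV 4.12 (cv2) and the standard library are available. Lean on these libraries where they do the work, as an engineer would, in place of code of your own. Each camera call takes 0.05 s, during which the arm holds its last target. There are 200 camera calls.

## Working session

There is one attempt and no reset: what is moved stays moved. The work goes in short steps, Python scripts to look and compute and a tool call to move; the robot and the scene stay as the last step left them, time stands still between calls to the robot, and variables do not carry over. Pictures are saved under pics/ and viewed, about 8 in all and at most 12, crops included, and the job is handed in when it is done.

Besides the shell and the picture viewer there is one more tool, called after ">>>" by a JSON object that holds its "method" and its "body", one argument or row to a line. drive_tool: Moves the arm, as the interface text tells. Its arguments: {"type":"object","properties":{"targets":{"type":"array"},"force":{"type":"number"}},"required":["targets"]}

```bash
mkdir -p pics
cat > h.py <<'E'
import numpy as np, cv2
from rig import sense, grab_frame, sign_off, grip_point_offset
from scipy.spatial.transform import Rotation as R
def ray(f,u,v):
    h=f["color"].shape[0]; fl=h/2/np.tan(np.radians(f["vertical_fov"])/2)
    M=np.array(f["world_from_camera"]); d=M[:3,:3]@np.array([(u-f["cx"])/fl,(v-f["cy"])/fl,1]); return M[:3,3],d
def atz(f,u,v,z):
    o,d=ray(f,u,v); return o+d*(z-o[2])/d[2]
def proj(f,p):
    h=f["color"].shape[0]; fl=h/2/np.tan(np.radians(f["vertical_fov"])/2)
    M=np.array(f["world_from_camera"]); c=M[:3,:3].T@(np.array(p)-M[:3,3]); return c[:2]/c[2]*fl+[f["cx"],f["cy"]]
def save(f,n,box=None,k=1):
    c=f["color"]
    if box: c=c[box[1]:box[3],box[0]:box[2]]
    cv2.imwrite(f"pics/{n}.png",cv2.resize(c,None,fx=k,fy=k,interpolation=cv2.INTER_CUBIC))
E
python3 - <<'E'
from h import *
import pickle
for n in("top","side"):
    f=grab_frame(n); save(f,n,k=1.4); pickle.dump(f,open(n+".pkl","wb")); print(n,f["vertical_fov"],f["cx"],f["cy"],np.round(f["world_from_camera"],3).tolist())
print(sense(),grip_point_offset)
E
```

```text
top 44.24397718988542 286.34309181249034 210.92897813931515 [[-0.022, -0.997, 0.077, 361.035], [-1.0, 0.021, -0.01, 11.795], [0.009, -0.077, -0.997, 1628.274], [0.0, 0.0, 0.0, 1.0]]
side 55.434691262453 272.331185580911 208.8132664436922 [[-0.814, -0.399, 0.422, 20.232], [-0.581, 0.584, -0.568, 640.647], [-0.019, -0.707, -0.707, 874.759], [0.0, 0.0, 0.0, 1.0]]
{'clock': 0.1, 'qpos': array([-1.18944569e+00,  3.53611286e-01,  1.63404568e+00, -2.18370138e-05,
        1.15519122e+00, -2.37690547e-03]), 'qvel': array([-0.00118164,  0.00087827, -0.00154512, -0.00092419, -0.00019509,
        0.00164048]), 'joint_efforts': array([ 3.92446573e-04, -6.06357551e+01, -3.42821395e+01, -2.87084174e-05,
        3.86203435e-03, -2.75781855e-05]), 'eef_pos': array([ 233.87389637, -579.24037509,  303.22248342]), 'tcp_rot': array([-3.14033707e+00,  1.69826444e-05,  3.83736380e-01]), 'contact_force': array([ 0.20864656, -0.11824897, -0.23602866]), 'wrist_torque': array([ 0.00689914, -0.01063024,  0.01153929]), 'opening': 1.0014381078132086} 53.900000000000006
```

View pics/top.png

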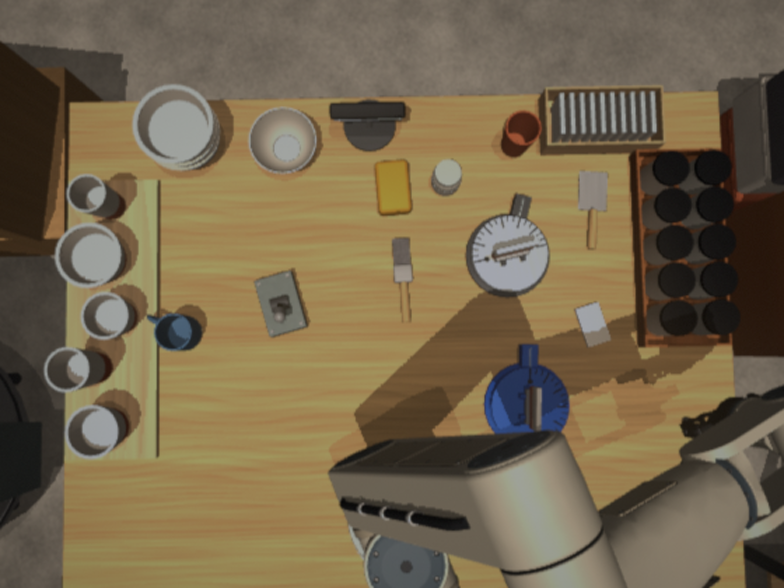

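View pics/side.png

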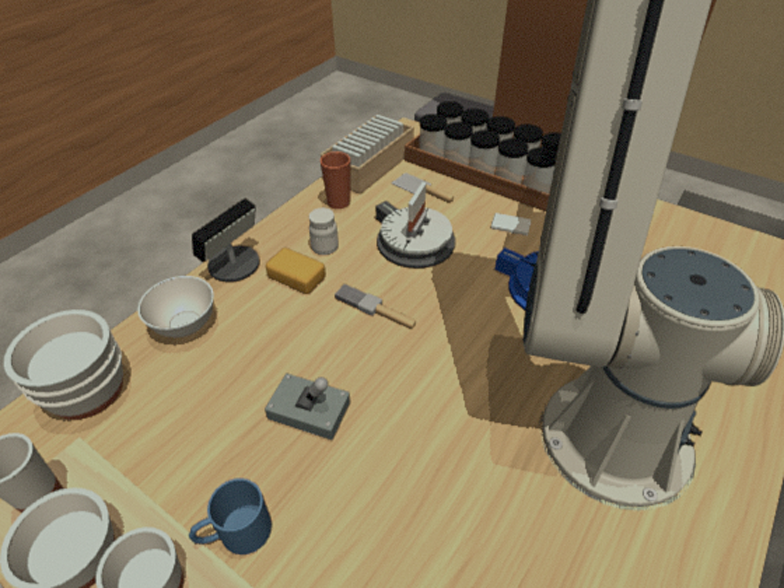

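The top picture (1.4×) shows two stages. The aluminium one on a dark base is at (508,254), with its tongue towards (521,205). The blue look-alike is at (527,400). The only switch box is at (281,303), and the dark lamp at (368,115) is not a lever. I choose the silver stage and the grey box, and check both with crops.

Run:
```python
from h import *
import pickle
f=pickle.load(open("top.pkl","rb")); g=pickle.load(open("side.pkl","rb"))
r=lambda im,b,k:cv2.resize(im[b[1]:b[3],b[0]:b[2]],None,fx=k,fy=k,interpolation=cv2.INTER_CUBIC)
a=r(f["color"],(325,130,400,220),6.6); b=r(f["color"],(175,185,225,245),4.9)
cv2.imwrite("pics/c1.png",np.hstack([a,r(f["color"],(175,185,225,245),a.shape[0]/60)[:a.shape[0]] if 0 else cv2.copyMakeBorder(b,0,a.shape[0]-b.shape[0],0,0,cv2.BORDER_CONSTANT)]))
print(a.shape,b.shape)
```

```text
(594, 495, 3) (294, 245, 3)
```

View pics/c1.png

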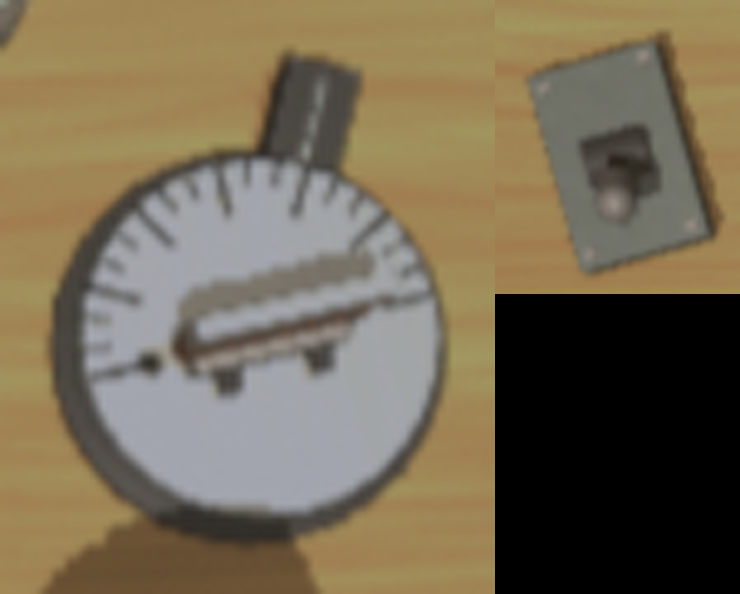

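The crop confirms the choice. The tile is on the silver disc, with the zero dot at crop (150,362) on the left. The index at (308,165) is just short of the 120 line at (298,213), so the reading is about 117. The lever on the grey box leans towards the robot.

```bash
cat >> h.py <<'E'
def tool(p,yaw):
    "print shift in tool axes from current pose and wz turn, tool pointing down with given yaw of tool x (mod pi)"
    s=sense(); T=R.from_euler('xyz',s['tcp_rot']); d=T.inv().apply(np.array(p)-s['eef_pos'])/1000
    out=[]
    for k in(-1,0,1):
        w=(T.inv()*R.from_euler('xyz',[np.pi,0,yaw+k*np.pi])).as_rotvec(); out.append(np.round(w,3).tolist())
    print("shift",np.round(d,4),"rot",out,"q6",s['qpos'][5].round(3))
E
python3 - <<'E'
from h import *
import pickle
f=pickle.load(open("top.pkl","rb"))
A=lambda u,v,z:atz(f,325+(u+.5)/6.6-.5,130+(v+.5)/6.6-.5,z)
B=lambda u,v,z:atz(f,175+(u-495+.5)/4.9-.5,185+(v+.5)/4.9-.5,z)
z0,z180=A(95,378,45),A(430,297,45); c1=(z0+z180)/2
ext=[A(85,335,45),A(437,335,45),A(262,158,45),A(262,515,45)]
print("c",c1,np.linalg.norm(z0-z180),"ext",np.round(ext,1).tolist())
i0,i1=A(308,165,44),A(322,78,44)
ang=lambda d:np.degrees(np.arctan2(d[1],d[0]))
t0,t1=A(183,352,145),A(370,303,145); print("tile",t0,t1,(t0+t1)/2,ang(t0-t1))
print("zero",ang(z0-z180),"idx",ang(i0-c1),ang(i1-i0),ang(i1-c1),np.linalg.norm(i0-c1))
print("marks",[ang(A(*p,45)-c1).round(1) for p in[(137,299),(170,243),(228,215),(298,213),(360,250)]])
cs=[B(528,78,36),B(660,38,36),B(714,235,36),B(588,272,36)]
print("box",np.round(cs,0).tolist(),np.mean(cs,0),ang(cs[0]-cs[3]),ang(cs[1]-cs[2]))
print("tip",B(616,204,108))
tool([c1[0],c1[1],230],0)
E
```

```text
c [ 572.25442055 -247.89932918   45.        ] 162.23020595114195 ext [[575.2, -164.6, 45.0], [571.7, -329.7, 45.0], [657.3, -250.4, 45.0], [488.8, -244.7, 45.0]]
tile [ 553.21701173 -196.26399317  145.        ] [ 573.16739625 -279.20176023  145.        ] [ 563.19220399 -237.7328767   145.        ] 103.52533309191227
zero 102.43265804311146 idx -16.59344677040988 -11.02790873252009 -14.74926208565147 84.98280982615454
marks [np.float64(71.6), np.float64(42.7), np.float64(13.9), np.float64(-17.6), np.float64(-49.4)]
box [[524.0, 319.0, 36.0], [547.0, 236.0, 36.0], [422.0, 203.0, 36.0], [401.0, 282.0, 36.0]] [473.3865439  260.11387201  36.        ] 16.63991451014839 14.583843997788172
tip [439.18773557 253.03326952 108.        ]
shift [ 0.4378 -0.1805  0.0734] rot [[-0.0, -0.002, -2.758], [-0.001, 0.0, 0.384], [-0.0, -0.002, -2.758]] q6 -0.002
```

Run:
```python
from h import *
import pickle
f=pickle.load(open("top.pkl","rb"))
A=lambda u,v,z:atz(f,325+(u+.5)/6.6-.5,130+(v+.5)/6.6-.5,z)
print(A(278,282,145),A(185,303,145),A(372,262,145))
print((proj(f,[572,-248,145])-[325,130])*6.6)
```

```text
[ 583.31432328 -239.04810514  145.        ] [ 574.86520948 -197.83741491  145.        ] [ 591.32276591 -280.74242796  145.        ]
[296.41977894 304.30438842]
```

>>> {"method": "drive_tool", "body": {
  "targets": [0.438,-0.181,0,0,0,-1.4,1,0.438,-0.181,0,0,0,-1.4,1,0.438,-0.181,0,0,0,-1.4,1,0.438,-0.181,0,0,0,-1.4,1,0.438,-0.181,0,0,0,-1.4,1,0.438,-0.181,0,0,0,-1.4,1,0.438,-0.181,0,0,0,-1.4,1,0.438,-0.181,0,0,0,-1.4,1,0.438,-0.181,0,0,0,-1.4,1,0.438,-0.181,0,0,0,-1.4,1,0.438,-0.181,0,0,0,-1.4,1,0.438,-0.181,0,0,0,-1.4,1]
}}

```text
clock: 1.1
eef_pos: [575.4, -244.0, 303.6]
tcp_rot: [3.14, -0.001, 1.793]
contact_force: [-0.2, -0.6, 0.3]
opening: 1.001
```

Run:
```python
from h import *
import pickle
f=grab_frame("side"); pickle.dump(f,open("side2.pkl","wb")); save(f,"s2",(230,60,350,210),4); 
for p in [(572,-248,145),(572,-248,69),(572,-248,45)]: print((proj(f,p)-[230,60])*4)
```

```text
[272.56119169 310.2695812 ]
[270.12543374 387.70999454]
[269.39733262 410.8586214 ]
```

View pics/s2.png

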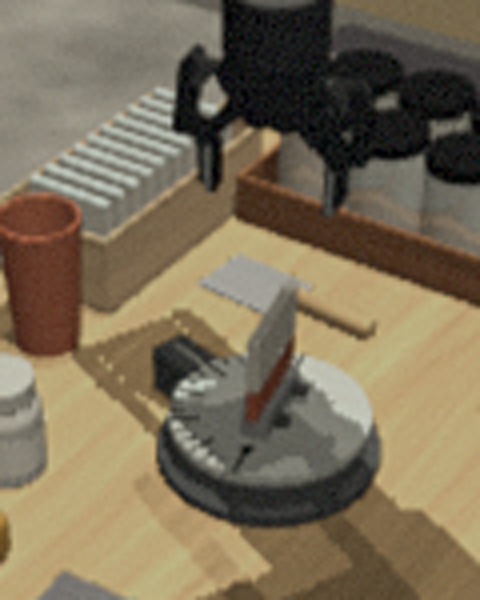

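In the side crop the tile's top edge runs from (250,335) to (292,283). Its middle, (271,309), matches the projected axis (272.5,310), so the axis is at (572,-248). Now I descend.

>>> {"method": "drive_tool", "body": {
  "targets": [0,0,0.04,0,0,0,1,0,0,0.08,0,0,0,1,0,0,0.11,0,0,0,1,0,0,0.128,0,0,0,1,0,0,0.128,0,0,0,1,0,0,0.128,0,0,0,1]
}}

```text
clock: 1.65
eef_pos: [571.5, -248.0, 175.1]
tcp_rot: [-3.139, -0.001, 1.782]
contact_force: [1.2, -0.0, -0.1]
opening: 1.001
```

>>> {"method": "drive_tool", "body": {
  "targets": [0,0,0,0,0,0,0,0,0,0,0,0,0,0,0,0,0,0,0,0,0,0,0,0,0,0,0,0,0,0,0,0,0,0,0,0,0,0,0,0,0,0,0,0,0,0,0,0,0,0,0,0,0,0,0,0,0,0,0,0,0,0,0,0,0,0,0,0,0,0],
  "force": 25
}}

```text
clock: 2.48
eef_pos: [573.2, -247.6, 176.5]
tcp_rot: [3.14, 0.001, 1.784]
contact_force: [4.4, 2.6, 5.3]
opening: 0.113
```

>>> {"method": "drive_tool", "body": {
  "targets": [0,0,0,0,0,0.1,0,0,0,0,0,0,0.2,0,0,0,0,0,0,0.3,0,0,0,0,0,0,0.4,0,0,0,0,0,0,0.5,0,0,0,0,0,0,0.6,0,0,0,0,0,0,0.7,0,0,0,0,0,0,0.8,0,0,0,0,0,0,0.9,0,0,0,0,0,0,1.0,0,0,0,0,0,0,1.0,0,0,0,0,0,0,1.0,0]
}}

```text
clock: 3.48
eef_pos: [572.4, -247.4, 176.5]
tcp_rot: [-3.141, -0.0, 0.783]
contact_force: [0.2, 4.3, 8.4]
opening: 0.113
```

Run:
```python
from h import *
import pickle
f=grab_frame("side"); pickle.dump(f,open("side3.pkl","wb")); save(f,"s3",(262,125,332,195),8); print(sense()['tcp_rot'],sense()['contact_force'])
```

```text
[-3.14150617e+00 -4.10768320e-04  7.83568651e-01] [0.54830594 3.79245022 8.77508442]
```

View pics/s3.png

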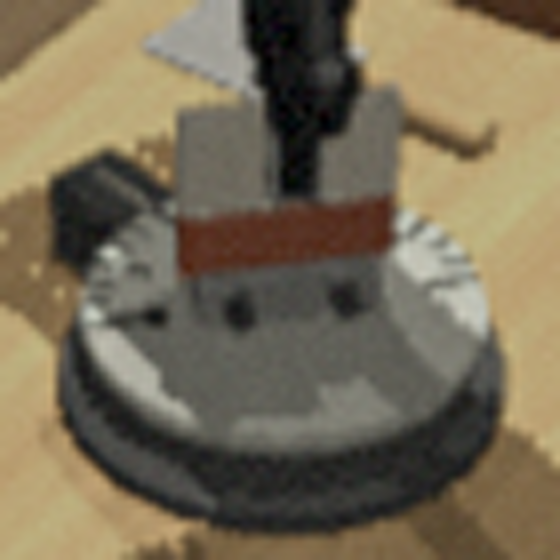

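The grip has turned the disc: tool yaw is now 44.9°, and in the crop the zero dot (155,316) has swung towards the camera. I release, rise, and swing aside to read the scale.

>>> {"method": "drive_tool", "body": {
  "targets": [0,0,0,0,0,0,0.3,0,0,0,0,0,0,0.6,0,0,0,0,0,0,1,0,0,0,0,0,0,1,0,0,0,0,0,0,1,0,0,0,0,0,0,1,0,0,0,0,0,0,1,0,0,0,0,0,0,1]
}}

```text
clock: 4.2
eef_pos: [572.3, -247.7, 175.8]
tcp_rot: [-3.141, 0.0, 0.784]
contact_force: [0.3, -0.6, -0.6]
opening: 1.001
```

>>> {"method": "drive_tool", "body": {
  "targets": [0,0,-0.03,0,0,0,1,0,0,-0.07,0,0,0,1,0,0,-0.11,0,0,0,1,0,0,-0.11,0,0,0,1]
}}

```text
clock: 4.53
eef_pos: [575.5, -249.0, 294.1]
tcp_rot: [3.131, -0.004, 0.784]
contact_force: [1.6, -0.3, 0.3]
opening: 0.999
```

Run:
```python
from h import *
tool([380,80,290],np.radians(45)); print(sense()['eef_pos'],sense()['opening'])
```

```text
shift [ 0.0939 -0.371   0.0005] rot [[-0.007, -0.017, 3.14], [0.011, -0.004, -0.002], [-0.007, -0.017, 3.14]] q6 0.376
[ 575.45300358 -249.04184168  294.06024648] 0.9993628999174836
```

>>> {"method": "drive_tool", "body": {
  "targets": [0.212,-0.472,0,0,0,-1.06,0,0.212,-0.472,0,0,0,-1.06,0,0.212,-0.472,0,0,0,-1.06,0,0.212,-0.472,0,0,0,-1.06,0,0.212,-0.472,0,0,0,-1.06,0,0.212,-0.472,0,0,0,-1.06,0,0.212,-0.472,0,0,0,-1.06,0,0.212,-0.472,0,0,0,-1.06,0,0.212,-0.472,0,0,0,-1.06,0,0.212,-0.472,0,0,0,-1.06,0,0.212,-0.472,0,0,0,-1.06,0,0.212,-0.472,0,0,0,-1.06,0]
}}

```text
clock: 5.53
eef_pos: [394.4, 221.7, 286.1]
tcp_rot: [3.141, -0.0, 1.844]
contact_force: [1.2, -0.9, 0.9]
opening: -0.001
```

Run:
```python
from h import *
import pickle
fs=[grab_frame("top") for _ in range(6)]; f=dict(fs[0]); f["color"]=np.mean([x["color"] for x in fs],0).round().astype(np.uint8)
pickle.dump(f,open("top4.pkl","wb")); save(f,"t4",(325,130,400,220),6.6); tool([388,236,155],np.radians(105.6)); print(sense()['eef_pos'])
c=proj(f,[572.25,-247.9,45]);print((c-[325,130]+.5)*6.6-.5)
```

```text
shift [ 0.0182 -0.0029  0.1308] rot [[-0.001, -0.0, -3.141], [-0.0, 0.0, 0.001], [-0.001, -0.0, -3.141]] q6 0.23
[395.68436574 219.29326035 285.79721875]
[262.7286987  337.45445754]
```

View pics/t4.png

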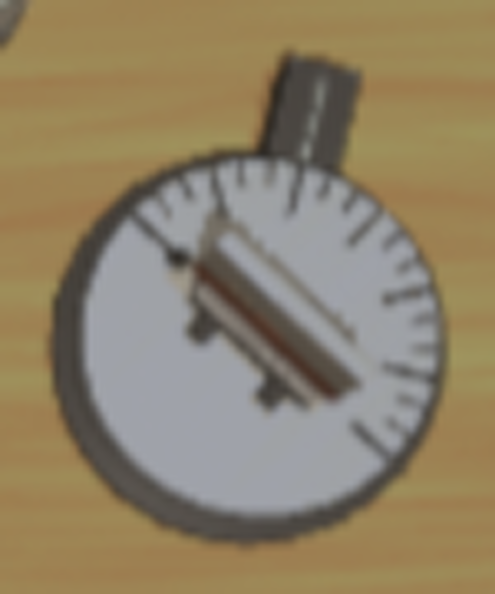

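The 60 line runs from (292,212) to (302,168), close to the white index line at about (308,160). The reading looks a degree or two off, so I measure it with a polar unwrap.

```bash
cat > m.py <<'E'
from h import *
import pickle,sys
from scipy.optimize import least_squares
f=pickle.load(open(sys.argv[1],"rb")); g=cv2.cvtColor(f["color"],cv2.COLOR_BGR2GRAY).astype(np.float32)
def samp(c,r,a,z):
    P=np.array([proj(f,[c[0]+r*np.cos(x),c[1]+r*np.sin(x),z]) for x in a],np.float32)
    return cv2.remap(g,P[:,:1],P[:,1:],cv2.INTER_CUBIC)[:,0]
def peak(c,rs,a0,w,z,s):
    a=np.radians(a0+np.arange(-w,w+.01,.1)); v=s*np.mean([samp(c,r,a,z) for r in rs],0)
    v=np.clip(v-np.median(v)-.35*(v.max()-np.median(v)),0,None); return np.degrees((a*v).sum()/v.sum())
c=np.array([572.25,-247.9])
# centre: rim of the bright disc
a=np.radians(np.arange(0,360,3)); rs=np.arange(76,92,.25)
S=np.array([samp(c,r,a,45) for r in rs]); 
e=rs[np.argmin(np.gradient(cv2.GaussianBlur(S,(1,9),0),axis=0),0)]
q=least_squares(lambda p:e-p[2]-p[0]*np.cos(a)-p[1]*np.sin(a),[0,0,84],loss="soft_l1").x; print("rim fit",q)
z0=float(sys.argv[2])
for cc in (c,c+q[:2]):
    rows=[(m,peak(cc,np.arange(68 if m%30==0 else 72,80,1),z0-m,3.5,45,-1)+m) for m in range(0,181,30)]
    i=[peak(cc,np.arange(x,y,1),-14.5,5,44,1) for x,y in((89,110),(105,130),(89,130))]
    print(cc,"zero dir",np.round([r[1] for r in rows],2),"idx",np.round(i,2),"reading",np.median([r[1] for r in rows])-i[2])
E
python3 m.py top4.pkl 45; python3 m.py top.pkl 102.3
```

```text
rim fit [ 0.30603251  1.51994021 83.39936471]
[ 572.25 -247.9 ] zero dir [44.88 45.38 45.71 45.79 45.53 45.13 44.55] idx [-14.93 -15.01 -14.98] reading 60.36603424374721
[ 572.55603251 -246.38005979] zero dir [44.21 44.28 44.51 44.77 45.04 45.21 45.18] idx [-15.84 -15.78 -15.81] reading 60.58812782386707
rim fit [ 0.23508065  1.60497395 83.31898569]
[ 572.25 -247.9 ] zero dir [101.97 102.3  102.87 103.2  103.5  103.75 103.4 ] idx [-14.94 -15.   -14.98] reading 118.18230994245965
[ 572.48508065 -246.29502605] zero dir [102.38 102.11 102.08 102.01 102.24 102.8  102.94] idx [-15.88 -15.8  -15.85] reading 118.09311704658077
```

The measured reading is 60.4–60.7°, which is within about half a degree of 60. Next I drop behind the lever.

>>> {"method": "drive_tool", "body": {
  "targets": [0.018,-0.003,0,0,0,0,0,0.018,-0.003,0.04,0,0,0,0,0.018,-0.003,0.08,0,0,0,0,0.018,-0.003,0.12,0,0,0,0,0.018,-0.003,0.131,0,0,0,0,0.018,-0.003,0.131,0,0,0,0]
}}

```text
clock: 6.33
eef_pos: [386.7, 233.9, 151.9]
tcp_rot: [-3.135, 0.002, 1.841]
contact_force: [-1.1, -0.5, 0.3]
opening: 0.003
```

Run:
```python
from h import *
f=grab_frame("side"); save(f,"s5",(170,210,290,330),5); print(sense()['eef_pos'],sense()['tcp_rot'],sense()['contact_force'])
```

```text
[387.68481294 234.68824514 153.69577171] [-3.13822464e+00  1.07845175e-03  1.84121082e+00] [ 0.22535099 -0.03425351  0.51732555]
```

View pics/s5.png

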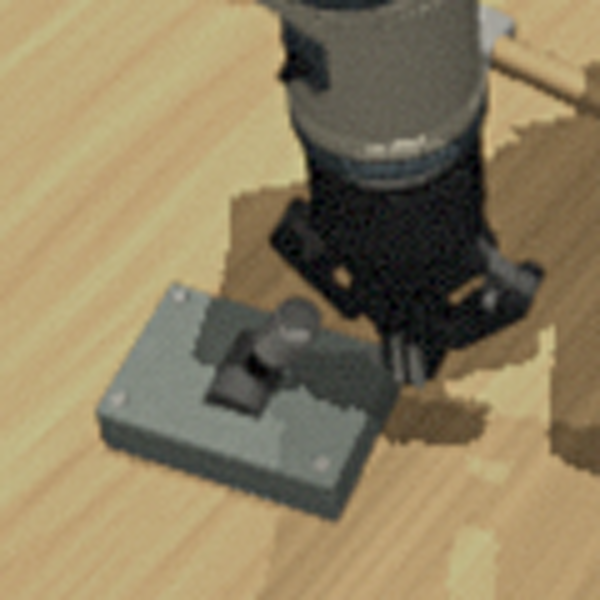

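The closed fingertips at (405,370) are in line with the lever head at (295,320), along the box's long axis. The gripper knuckles stick out in the push direction, so I turn the tool 90° first. The narrow pad then leads.

>>> {"method": "drive_tool", "body": {
  "targets": [0,0,0,0,0,1.57,0,0,0,0,0,0,1.57,0,0,0,0,0,0,1.57,0,0,0,0,0,0,1.57,0,0,0,0,0,0,1.57,0,0,0,0,0,0,1.57,0,0,0,0,0,0,1.57,0,0,0,0,0,0,1.57,0,0,0,0,0,0,1.57,0,0,0,0,0,0,1.57,0,0,0,0,0,0,1.57,0,0,0,0,0,0,1.57,0]
}}

```text
clock: 7.38
eef_pos: [389.3, 236.3, 156.9]
tcp_rot: [-3.141, -0.003, 0.336]
contact_force: [0.3, -0.6, -0.9]
opening: -0.0
```

Run:
```python
from h import *
tool([473,260,155],np.radians(15.6)); print(sense()['eef_pos'],sense()['tcp_rot'])
```

```text
shift [0.0868 0.0052 0.0022] rot [[0.005, -0.001, -3.078], [-0.001, -0.003, 0.064], [0.005, -0.001, -3.078]] q6 1.777
[389.34388932 236.29709582 156.86834736] [-3.14098284 -0.00338393  0.33597683]
```

>>> {"method": "drive_tool", "body": {
  "targets": [0.02,0.001,0,0,0,0,0,0.035,0.002,0,0,0,0,0,0.045,0.003,0,0,0,0,0,0.055,0.003,0,0,0,0,0,0.065,0.004,0,0,0,0,0,0.075,0.005,0,0,0,0,0,0.085,0.005,0,0,0,0,0,0.09,0.005,0,0,0,0,0,0.09,0.005,0,0,0,0,0,0.09,0.005,0,0,0,0,0]
}}

```text
clock: 8.22
eef_pos: [474.1, 262.1, 154.6]
tcp_rot: [3.142, 0.0, 0.344]
contact_force: [0.1, -0.2, -0.5]
opening: 0.0
```

>>> {"method": "drive_tool", "body": {
  "targets": [-0.02,-0.001,0,0,0,0,0,-0.05,-0.003,0,0,0,0,0,-0.08,-0.005,0,0,0,0,0,-0.09,-0.005,0,0,0,0,0,-0.09,-0.005,-0.04,0,0,0,0,-0.09,-0.005,-0.08,0,0,0,0,-0.09,-0.005,-0.12,0,0,0,0,-0.09,-0.005,-0.12,0,0,0,0,-0.09,-0.005,-0.12,0,0,0,0]
}}

```text
clock: 8.97
eef_pos: [388.8, 237.2, 277.3]
tcp_rot: [-3.14, -0.006, 0.344]
contact_force: [-0.0, 0.4, -0.5]
opening: 0.0
```

```bash
python3 - <<'E'
from h import *
import pickle
fs=[grab_frame("top") for _ in range(6)]; f=dict(fs[0]); f["color"]=np.mean([x["color"] for x in fs],0).round().astype(np.uint8)
pickle.dump(f,open("top6.pkl","wb")); save(f,"t6",k=1.4)
s=grab_frame("side"); save(s,"s6",k=1.4); print(sense()['eef_pos'],sense()['contact_force'])
E
python3 m.py top6.pkl 45
```

```text
[387.29100277 236.21516209 273.71984199] [ 0.1801061  -0.6380963   0.07559909]
rim fit [ 0.27825096  1.5376615  83.4381736 ]
[ 572.25 -247.9 ] zero dir [44.89 45.4  45.71 45.78 45.54 45.12 44.54] idx [-14.94 -15.01 -14.99] reading 60.38155778653403
[ 572.52825096 -246.3623385 ] zero dir [44.21 44.28 44.49 44.77 45.07 45.23 45.21] idx [-15.85 -15.78 -15.82] reading 60.59623683890775
```

View pics/s6.png

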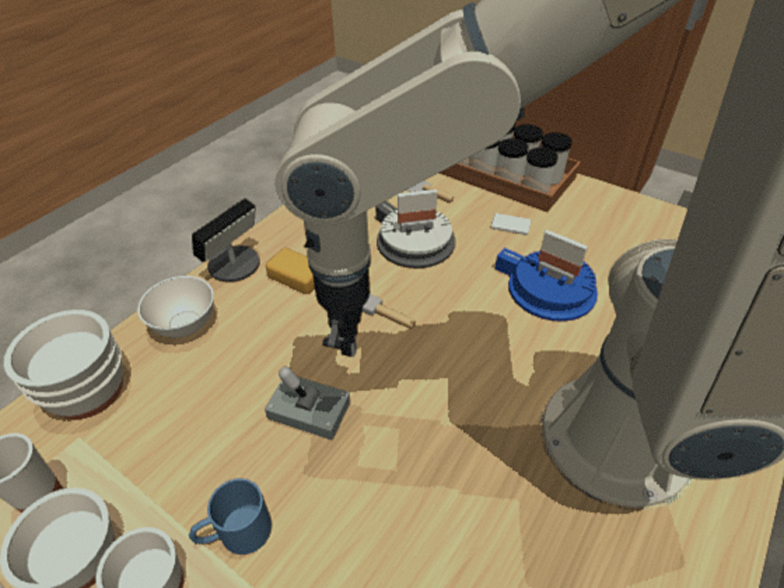

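View pics/t6.png

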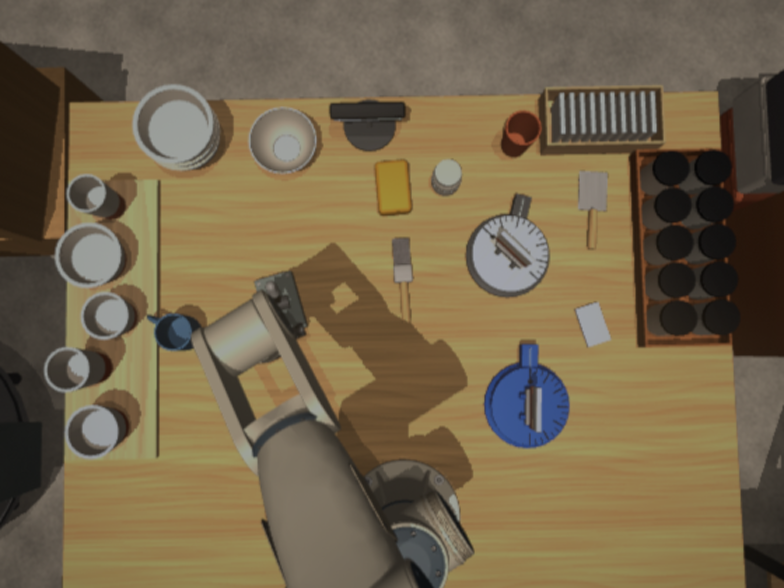

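The lever head is now at (287,377) in the side picture, leaning away from the robot. The other objects are where they were. I check that projection once, then hand in.

Run:
```python
from h import *
import pickle
f=pickle.load(open("side.pkl","rb"))
for t in (-.5,0,.3,.5):
    x=70*np.sin(t); print(t,proj(f,[473.4+x*.963,260.1+x*.269,38+70*np.cos(t)])*1.4)
print(sign_off())
```

```text
-0.5 [321.37057735 382.46571751]
0 [302.82957652 374.16041613]
0.3 [292.10219597 372.06173184]
0.5 [285.79557138 372.00602482]
the job is handed in; nothing more can be done
None
```

The stage now reads about 60 degrees and the lamp's toggle lever is fully over to the other side. The job is handed in after about 9 of the 51 s.

- **Stage:** I gripped the upright tile across its thickness, turned the disc from about 118° down to 60°, and let go. After the lever push, the scale measured 60.4–60.6° over the whole disc. Taking the 60 line alone it is 60.3–60.7°, depending on which estimate of the disc's centre is used. I left that half-degree uncorrected. The reading was the same before and after the lever push.
- **Toggle:** I pushed the lever over with the closed fingertips and backed away. In the last side picture its tip is at about (287,376). The fully-on position projects to (286,372), against (303,374) for upright.
- **Everything else:** In the last pictures the mug, jar, brush, sponge, spatula, spare tile and blue look-alike stage show no visible movement. The gripper was clear of everything, with under 1 N on the tool.

The two estimates of the disc's centre, one from the scale marks and one from fitting the rim, disagree by about 1.5 mm. That accounts for most of the spread in the readings. No check failed.

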